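# Push the pipette tip box home into its corner stop

## Robot

A 6-joint arm with a two-finger parallel gripper is mounted at the origin on a cart in front of the work surface, level with it; the furniture and walls round the work are solid. World frame = base frame: x ahead of the robot, y to its left, z up, the work surface at z = 0. Lengths are in m, angles in rad, forces in N, time in s.
With the tool pointing down it reaches from about 0.4 to 0.925 m from the base axis. Payload 3.4 kg.
Tool frame: the origin (TCP) lies midway between the tips of the shut fingers; the grasp point (between the pads) lies 19 mm behind it (r.tcp_to_grasp is the distance from the TCP to the grasp point, in m); z points along the fingers, y is the line along which they close (so a half turn about z gives the same grasp; the last joint's range is limited). The gripper opens to 85 mm and grips with 20 to 120 N. Pads are 22 mm wide; open, the fingers measure 114 mm over their backs; the gripper's body (76 mm by 85 mm) begins 54 mm behind the grasp point. The pads swing forward as they close: fully open they stand 13 mm farther back than shut.
Start: joints at [-1.28, 0.307, 1.506, -0, 1.328, -0.073], TCP at [0.205, -0.537, 0.231] pointing down, gripper open.
Joint ranges: [-3.12, 3.12], [-1.05, 2.28], [0.14, 2.33], [-1.42, 4.57], [0.1, 2.73], [-2.68, 2.68]. Speed limits (rad/s): [2.57, 2.57, 3.14, 3.14, 3.14, 3.14].

## Interface

Orientations are given as a unit quaternion [x, y, z, w].
In Python, from workcell import telemetry, vision, r gives the robot as it stands. The module is installed in compiled form; this text tells all that it offers.
- The arm moves only by the tool servo_tool, never from a script. Its argument "rows" is a list that holds one entry, the list of rows, each a list of 7 numbers: the shift along the tool's x, y, z in m, then the turn, a rotation vector about the tool's x, y, z in rad, then the closure, from -1 (fully open) to 1 (shut). A call has 1 to 5 rows; each row is the pose to reach, as a shift and turn from the pose commanded when the call began, along the tool's axes at that moment; what a row does not reach only later rows make up. A row lasts 1/10 s, in which the tool goes at most 50 mm and 8.59 degrees, less where a joint would pass 70% of its speed; a pose out of reach is approached as far as the arm can. A call with a gripper value outside its range is refused whole. The fingers move at their own pace and stop on an object; "squeeze" is the grip in N (left out, the last holds). Time passes only in rows, so rows that repeat a pose let the fingers close. It gives the time, the measured TCP pose, the force, the opening and the grip force at its end, in the units of the state.
- telemetry.get_obs(): the state, without advancing time (a new reading comes with each control period).
- vision.read_camera(name): name is "scene" or "top"; returns the picture (384x512x3 uint8, red, green, blue); there is no depth.
- vision.camera_params(name): a dict with "K" (3x3 intrinsics, pixels), "pose" (4x4, takes a point from camera to world coordinates). Camera axes: x right, y up, looking along -z (the intrinsics and any distortion apply to the point x, -y, -z); pixel columns grow to the right and rows downward; lengths in m; the calibration is good to about 2 mm. A picture is of the moment at which its call begins. camera_params takes no time and is no camera call.
- r.finish_job(): hands the job in; it is judged then, once.
The state is a dict: "t": time; "joints": joint angles; "qvel": joint speeds; "joint_torque": joint torques, N m; "tool_pos": TCP position; "eef_rot": TCP orientation; "contact_force": force on the tool from outside, world axes, zero at the start; "ft_torque": the same for the moment, N m; "width": finger opening in m; "finger_force": force on a finger pad.
Only numpy, scipy, OpenCV 4.12 (cv2) and the standard library are available. Lean on these libraries where they do the work, as an engineer would, in place of code of your own. Each camera call takes 0.05 s, during which the arm holds its last target. There are 200 camera calls.

## Task

Push the blue pipette tip box over the bench mat with the fingertips until it is fully home in the dark grey corner stop: its long side flat against the back bar and its short end against the side bar, so that the pipetting station finds its tips. Push it gently, keep it flat on the mat (do not grip, lift or tip it), leave the bottle, dropper, can and petri dish where they stand, and finish clear of the box.

Things in the scene. Friction and masses are not known exactly. Their poses are not given: they have to be found in the camera images.
- tip_box: Tip box to be pushed: blue base, closed clear lid over yellow tips, one rigid block 80 (x) x 118 (y) x 66 mm high, about 0.25 kg. Origin at the centre of its underside; upright side faces at x = +-40 and y = +-59 mm in its frame, z up. It starts to the robot's right of the corner stop and nearer the robot, turned up to 0.35 rad against the stop.
- corner_stop: Corner stop screwed down through the mat (fixed, turned by up to 0.2 rad): two dark grey metal bars 14 mm thick and 28 mm high (bright screw heads to 31 mm) in an L, open towards the robot (-x) and to its right (-y). Origin on the mat, exactly where the tip box's origin belongs when home; the box's axes are then parallel to the stop's.
- seat (a point): The same point and axes as the corner stop's origin. In this frame the back bar's inner face is at x = +40 mm and runs from y = -117 to +73 mm; the side bar's inner face is at y = +59 mm and runs from x = -45 to +40 mm.
- bench_mat: Smooth grey-green bench mat, fixed, 253 mm (x) x 545 mm (y) x 3 mm thick, on which the tip box and the corner stop stand: their undersides are at z = 3 mm. Origin at the centre of its underside, on the bench top.
- amber_bottle: Bystander: brown bottle with blue cap, 48 mm diameter, 100 mm high; origin at the centre of its underside.
- dropper: Bystander: white dropper bottle with orange cap, 29 mm diameter, 85 mm high; origin at the centre of its underside.
- lens_can: Bystander: black cylindrical can, 36 mm diameter, 54 mm high; origin at the centre of its underside.
- petri: Bystander: closed petri dish with pale yellow-brown filling, 62 mm diameter, 15 mm high; origin at the centre of its underside.

How it is judged:
At the end, for the whole second after the job is handed in: The tip box stands flat and still on the mat within 4 mm of home along both of the corner stop's axes (so against both bars) and square to the stop within 0.035 rad (2 degrees) (x of tip_box in the frame of corner_stop between -0.004 and 0.004 m and y of tip_box in the frame of corner_stop between -0.004 and 0.004 m and angle between the x axis of tip_box and the x axis of corner_stop, either way round below 0.035 rad and height (world z) of tip_box below 0.007 m and angle between tip_box's own z axis and vertical below 0.03 rad and linear speed of tip_box below 0.01 m/s); the robot touches nothing.
It fails at once if the tip box is lifted (more than 8 mm off the mat) or tipped (more than 0.15 rad) instead of being pushed along the mat (height (world z) of tip_box above 0.011 m or angle between tip_box's own z axis and vertical above 0.15 rad).
It fails at once if the tip box is knocked along faster than 0.25 m/s (linear speed of tip_box above 0.25 m/s).
It fails at once if the robot presses the tip box with more than 100 N (rammed) (contact force between any of the fingers, the arm and tip_box above 100 N).
It fails at once if the bottle, dropper, can or petri dish is moved more than 15 mm or knocked over (distance of any of amber_bottle, dropper, lens_can, petri from where it was at the start of the episode above 0.015 m or angle between any of amber_bottle, dropper, lens_can, petri's own z axis and vertical above 0.4 rad).
It also fails if it takes over 64 s, if anything falls off the work surface, if the arm or the gripper's body presses on something with over 40 N, if the wrist force passes 120 N, or if a joint passes its speed limit or range.

## Working session

There is one attempt and no reset: what is moved stays moved. The work goes in short steps, Python scripts to look and compute and a tool call to move; the robot and the scene stay as the last step left them, time stands still between calls to the robot, and variables do not carry over. Pictures are saved under pics/ and viewed, at most 10 in all, crops included, and the job is handed in when it is done.

Besides the shell and the picture viewer there is one more tool, called after "Request:" by a JSON object that holds its "fn" and its "kwargs". servo_tool: Moves the arm, as the interface text tells. Its arguments: {"type":"object","properties":{"rows":{"type":"array","items":{"type":"array","items":{"type":"array","items":{"type":"number"}}}},"squeeze":{"type":"number"}},"required":["rows"]}

```bash
mkdir -p pics; python3 - <<'E'
from workcell import telemetry, vision, r
import cv2
print(telemetry.get_obs())
for n in("scene","top"):
    p=vision.camera_params(n);print(n,p)
    cv2.imwrite(f"pics/{n}0.png",vision.read_camera(n)[:,:,::-1])
E
```

```text
{'t': 0.0, 'joints': array([-1.27953594e+00,  3.07566817e-01,  1.50763633e+00, -8.26105971e-06,
        1.32835975e+00, -7.34939924e-02]), 'qvel': array([-0.00209936, -0.00051686, -0.00015308, -0.0012141 ,  0.0004491 ,
        0.00074558]), 'joint_torque': array([-2.60891800e-03, -4.57557034e+01, -2.51916879e+01, -5.75927402e-05,
        1.33569757e-02, -1.72154591e-05]), 'tool_pos': array([ 0.20490065, -0.53654372,  0.23039853]), 'eef_rot': array([ 9.83414668e-01,  1.81368742e-01, -1.11036371e-04, -9.78851977e-04]), 'contact_force': array([ 0.75462687,  0.00731227, -0.51072715]), 'ft_torque': array([-0.07105476, -0.03111219, -0.03127977]), 'finger_force': 0.0, 'width': 0.08509737523739064}
scene {'K': array([[405.86466385,   0.        , 252.88768317],
       [  0.        , 405.86466385, 190.79979247],
       [  0.        ,   0.        ,   1.        ]]), 'pose': array([[-0.76239015,  0.43091705, -0.48277506, -0.13724766],
       [-0.64711409, -0.51015263,  0.56655772,  0.71784352],
       [-0.00214959,  0.74434857,  0.66778783,  0.89389687],
       [ 0.        ,  0.        ,  0.        ,  1.        ]])}
top {'K': array([[394.09897439,   0.        , 258.0099865 ],
       [  0.        , 394.09897439, 192.59327295],
       [  0.        ,   0.        ,   1.        ]]), 'pose': array([[-2.34948895e-02,  9.94728588e-01, -9.98149628e-02,
         3.10860990e-01],
       [-9.99718024e-01, -2.37213380e-02, -1.08228842e-03,
         2.37464550e-02],
       [-3.44432771e-03,  9.97613891e-02,  9.95005428e-01,
         1.23888449e+00],
       [ 0.00000000e+00,  0.00000000e+00,  0.00000000e+00,
         1.00000000e+00]])}
```

View pics/scene0.png

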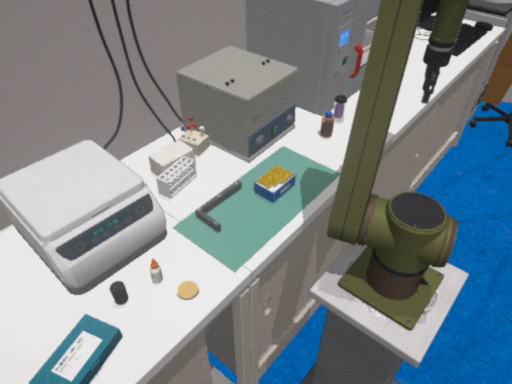

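View pics/top0.png

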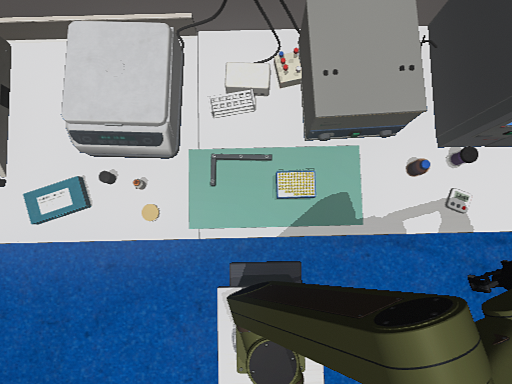

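The scene view shows the box at about (275,182) and the stop's L at about (198,212)-(240,185). The top view shows the box at about (295,184), the stop corner at about (213,156), the back bar running to (270,157) and the side bar to (212,185). The bystanders are well clear of both.

```bash
cat > h.py <<'E'
from workcell import telemetry, vision, r
import cv2, numpy as np
def ray(n,uv):
    p=vision.camera_params(n);K=p["K"];T=p["pose"]
    uv=np.atleast_2d(uv).astype(float)
    d=np.c_[(uv[:,0]-K[0,2])/K[0,0],-(uv[:,1]-K[1,2])/K[1,1],-np.ones(len(uv))]@T[:3,:3].T
    return T[:3,3],d
def plane(n,uv,z):
    o,d=ray(n,uv);return (o+d*((z-o[2])/d[:,2])[:,None])
def tri(a,b):
    (o1,d1),(o2,d2)=ray("top",a),ray("scene",b)
    s=np.linalg.lstsq(np.c_[d1[0],-d2[0]],o2-o1,rcond=None)[0]
    p,q=o1+s[0]*d1[0],o2+s[1]*d2[0];return (p+q)/2,np.linalg.norm(p-q)
def big(m,k):
    return sorted(cv2.findContours(m.astype(np.uint8),cv2.RETR_EXTERNAL,cv2.CHAIN_APPROX_NONE)[0],key=cv2.contourArea)[-k:]
def masks(im,win):
    hsv=cv2.cvtColor(im,cv2.COLOR_RGB2HSV).astype(int);H,S,V=hsv[...,0],hsv[...,1],hsv[...,2]
    w=np.zeros(H.shape,bool);x0,x1,y0,y1=win;w[y0:y1,x0:x1]=1
    mat=(H>65)&(H<92)&(S>60)
    dark=w&(S<70)&(V<110)&~mat
    box=w&~mat&~dark&(S>60)
    return box,dark
WIN={"top":(196,355,150,225),"scene":(190,310,160,235)}
E
python3 - <<'E'
from h import *
for n in("top","scene"):
    im=cv2.cvtColor(cv2.imread(f"pics/{n}0.png"),cv2.COLOR_BGR2RGB)
    b,d=masks(im,WIN[n])
    for m,nm in((b,"box"),(d,"dark")):
        c=big(m,1)[0];print(n,nm,cv2.contourArea(c),cv2.minAreaRect(c),cv2.approxPolyDP(c,3,True)[:,0].tolist())
    x0,x1,y0,y1=WIN[n]
    o=im.copy();o[b]=(255,0,0);o[d]=(255,0,255)
    v=np.vstack([im[y0:y1,x0:x1],o[y0:y1,x0:x1]])
    cv2.imwrite(f"pics/{n}c.png",cv2.resize(v,None,fx=3.9,fy=3.9,interpolation=cv2.INTER_CUBIC)[:,:,::-1])
E
```

```text
top box 1048.0 ((296.0, 184.0), (28.0, 40.0), 90.0) [[277, 170], [277, 198], [316, 195], [315, 170]]
top dark 362.0 ((236.1793670654297, 159.8217315673828), (27.899621963500977, 67.52328491210938), 65.9426498413086) [[210, 184], [215, 184], [216, 159], [270, 160], [271, 155], [265, 158], [260, 154], [215, 154], [214, 158], [211, 156], [214, 182]]
scene box 424.0 ((274.5993347167969, 177.1299285888672), (18.410411834716797, 32.66212463378906), 52.594642639160156) [[292, 173], [276, 165], [257, 181], [268, 188], [282, 183]]
scene dark 421.5 ((217.22366333007812, 201.13031005859375), (29.837392807006836, 54.12864303588867), 25.463346481323242) [[240, 182], [196, 211], [197, 217], [220, 230], [220, 225], [215, 225], [205, 213], [238, 190]]
```

View pics/topc.png

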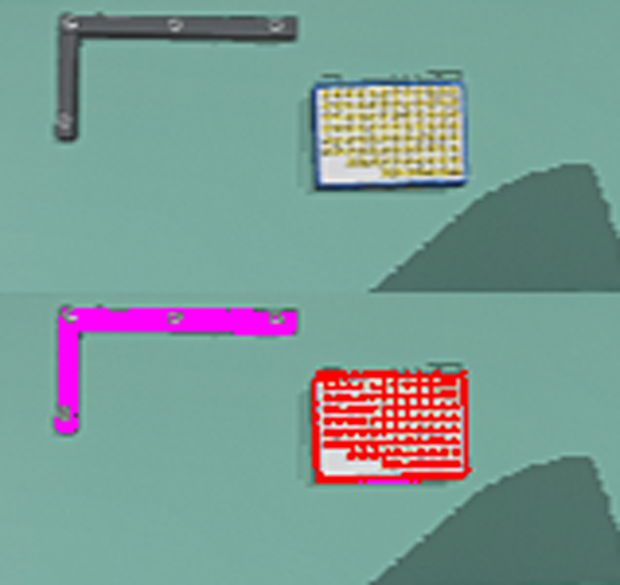

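View pics/scenec.png

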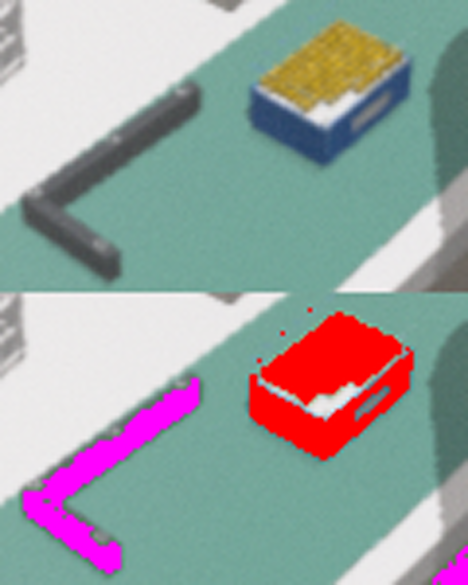

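The crops confirm that the masks are clean. The top camera sees the inner bar faces, so the inner lower edges lie at z = 3 mm. Next I'll measure sub-pixel edges.

```bash
cat >> h.py <<'E'
def edge(g,a,b,half=5,n=15):
    """subpixel points of strongest grey edge across the segment a-b"""
    a,b=np.array(a,float),np.array(b,float);t=(b-a)/np.linalg.norm(b-a);nn=np.array([-t[1],t[0]])
    s=np.arange(-half,half+.01,.25);P=[]
    for k in np.linspace(0,1,n):
        q=(a+k*(b-a)+s[:,None]*nn).astype(np.float32)
        v=cv2.remap(g,q[:,:1],q[:,1:],cv2.INTER_LINEAR)[:,0]
        w=np.abs(np.gradient(cv2.GaussianBlur(v[:,None],(1,9),0)[:,0]));i=w.argmax()
        P.append(q[i])
    return np.array(P)
def fit(P):
    c=cv2.fitLine(P[:,:2].astype(np.float32),cv2.DIST_HUBER,0,.01,.01).ravel();
    v=c[:2]*(1 if np.abs(c[:2]).max()==c[:2].max() else -1);return v,c[2:]
def isect(L1,L2):
    s=np.linalg.solve(np.c_[L1[0],-L2[0]],L2[1]-L1[1]);return L1[1]+s[0]*L1[0]
def stop(im):
    S=im.max(2).astype(np.float32)
    bk=fit(plane("top",edge(S,(222,159.5),(265,160),3),.003)); sd=fit(plane("top",edge(S,(216,163),(215.5,182),3),.003))
    c=isect(bk,sd); y=bk[0]*np.sign(bk[0][1]); yaw=np.arctan2(-y[0],y[1])
    yaw2=np.arctan2(sd[0][1],sd[0][0])
    x=np.array([np.cos(yaw),np.sin(yaw)]);y=np.array([-x[1],x[0]])
    return c-.04*x-.059*y,yaw,yaw2
E
python3 - <<'E'
from h import *
im=cv2.imread("pics/top0.png")[:,:,::-1].copy()
print("stop",stop(im))
off=lambda x,y,n:(np.array([x,y])/3.9+(np.array([196,150]) if n=="top" else np.array([190,160])))
# screws, two views
for a,b in(((70,22),(36,202)),((276,26),(185,92)),((65,120),(98,242))): print("screw",tri(off(*a,"top"),off(*b,"scene")))
# box: top corners by two views
for nm,a,b in (("near-left top",(316,186),(322,124)),("near-right top",(466,183),(408,66)),("far-left top",(316,86),(254,85))): print(nm,tri(off(*a,"top"),off(*b,"scene")))
S=im.min(2).astype(np.float32)
e={"near":((280,197.5),(313,196.7),.003),"far":((281,171),(313,171),.069),"left":((277,174),(277.5,194),.003),"right":((315,174),(315.5,193),.069)}
for k,(a,b,z) in e.items():
    L=fit(plane("top",edge(im[...,0].astype(np.float32),a,b,3),z));print(k,L,"ang",np.degrees(np.arctan2(L[0][1],L[0][0])))
# petri, etc. not in the way
E
```

```text
stop (array([0.50164306, 0.09996741], dtype=float32), np.float32(-0.04932399), np.float32(-0.015101807))
screw (array([0.55157478, 0.15982655, 0.0273639 ]), np.float64(0.0001475318444523703))
screw (array([ 0.54298041, -0.00438285,  0.03628104]), np.float64(0.0009932545946632952))
screw (array([0.47365867, 0.16540918, 0.03899116]), np.float64(0.006551124527717207))
near-left top (array([ 0.41561042, -0.02982115,  0.05681493]), np.float64(0.007136356342217617))
near-right top (array([ 0.41652179, -0.14806563,  0.04049564]), np.float64(0.006927748288130375))
far-left top (array([ 0.49213353, -0.03359169,  0.05282336]), np.float64(0.002238570152685653))
near (array([-0.0080763,  0.9999674], dtype=float32), array([ 0.42046842, -0.09940589], dtype=float32)) ang 90.46274
far (array([0.01059961, 0.9999438 ], dtype=float32), array([ 0.48857087, -0.10087734], dtype=float32)) ang 89.39267
left (array([0.9997486 , 0.02242283], dtype=float32), array([ 0.46750006, -0.03544964], dtype=float32)) ang 1.2848412
right (array([0.99998987, 0.00450618], dtype=float32), array([ 0.44901657, -0.14341395], dtype=float32)) ang 0.25818622
```

```bash
cat >> h.py <<'E'
from scipy.spatial.transform import Rotation as Ro
O=np.array([.5016,.1000]);YAW=-.05
SX=np.array([np.cos(YAW),np.sin(YAW)]);SY=np.array([-SX[1],SX[0]])
def tool():
    s=telemetry.get_obs();return s,s["tool_pos"],Ro.from_quat(s["eef_rot"])
def go(xs,ys,z,phi):
    "stop-frame target; phi: tool x angle relative to stop x"
    s,p,R=tool();a=phi+YAW
    Rt=Ro.from_matrix(np.array([[np.cos(a),np.sin(a),0],[np.sin(a),-np.cos(a),0],[0,0,-1.]]))
    w=np.r_[O+xs*SX+ys*SY,z]
    print("t",s["t"],"target",w.round(4),"shift",R.inv().apply(w-p).round(4),"turn",(R.inv()*Rt).as_rotvec().round(4))
def where():
    s,p,R=tool();d=p[:2]-O;x=R.as_matrix()[:,0]
    print("t",s["t"],"tcp stop frame",(d@SX).round(4),(d@SY).round(4),"z",p[2].round(4),"phi",(np.arctan2(x[1],x[0])-YAW).round(4),"F",s["contact_force"].round(2),"w",s["width"].round(4),"q",s["joints"].round(2))
E
python3 - <<'E'
from h import *
where();go(-.034,-.288,.15,np.pi/2)
for u in((418,168,.1),(464,155,.1)):print(plane("top",u[:2],u[2]))
E
```

```text
Traceback (most recent call last):
  File "h.py", line 59, in where
    print("t",s["t"],"tcp stop frame",(d@SX).round(4),(d@SY).round(4),"z",p[2].round(4),"phi",(np.arctan2(x[1],x[0])-YAW).round(4),"F",s["contact_force"].round(2),"w",s["width"].round(4),"q",s["joints"].round(2))
                                                                                                                                                                       ^^^^^^^^^^^^^^^^
AttributeError: 'float' object has no attribute 'round'
```

```bash
sed -i 's/s\["width"\].round(4)/s["width"]/' h.py
python3 - <<'E'
from h import *
where();go(-.034,-.288,.15,np.pi/2)
for u in((418,168,.1),(464,155,.1)):print(plane("top",u[:2],u[2]))
E
```

```text
t 0.1 tcp stop frame -0.2645 -0.6506 z 0.2305 phi 0.4148 F [-0.11  0.09  0.12] w 0.08534140239401214 q [-1.28  0.31  1.51  0.    1.33 -0.07]
t 0.1 target [ 0.4532 -0.1859  0.15  ] shift [ 0.357  -0.2389  0.081 ] turn [-0.0015 -0.0012 -1.156 ]
[[ 0.4860931  -0.44351193  0.1       ]]
[[ 0.52129341 -0.580388    0.1       ]]
```

Request:
{"fn": "servo_tool", "kwargs": {"rows": [[[0.036,-0.024,0,0,0,-0.12,-0.5],[0.072,-0.048,0,0,0,-0.24,0],[0.108,-0.072,0,0,0,-0.36,0],[0.144,-0.096,0,0,0,-0.48,0],[0.18,-0.12,0,0,0,-0.6,0]]]}}

```text
t: 0.6
tool_pos: [0.3309, -0.3592, 0.2309]
eef_rot: [0.885, 0.466, -0.0, -0.0]
contact_force: [1.2, -0.7, 0.0]
width: 0.0427
finger_force: 0.0
```

```bash
python3 - <<'E'
from h import *
where();go(-.034,-.288,.15,np.pi/2)
E
```

```text
t 0.6 tcp stop frame -0.1475 -0.4671 z 0.2309 phi 1.0192 F [ 1.17 -0.75  0.04] w 0.0427227239547363 q [-0.91  0.19  1.68  0.    1.28 -0.31]
t 0.6 target [ 0.4532 -0.1859  0.15  ] shift [0.212  0.0029 0.081 ] turn [-5.000e-04 -5.000e-04 -5.516e-01]
```

Request:
{"fn": "servo_tool", "kwargs": {"rows": [[[0.045,0,0.01,0,0,-0.12,0],[0.09,0,0.02,0,0,-0.24,0],[0.135,0,0.03,0,0,-0.36,0],[0.18,0,0.04,0,0,-0.48,0],[0.21,0,0.05,0,0,-0.55,0]]]}}

```text
t: 1.1
tool_pos: [0.451, -0.1857, 0.1807]
eef_rot: [0.725, 0.689, 0.0, -0.0]
contact_force: [-0.3, 0.7, 0.1]
width: 0.0431
finger_force: 0.0
```

Request:
{"fn": "servo_tool", "kwargs": {"rows": [[[0,0,0,0,0,0,0]]]}}

```text
t: 1.2
tool_pos: [0.4506, -0.1846, 0.1797]
eef_rot: [0.725, 0.689, 0.0, -0.002]
contact_force: [-0.6, -0.9, 0.7]
width: 0.0431
finger_force: 0.0
```

```bash
python3 - <<'E'
from h import *
where();go(-.034,-.288,.018,np.pi/2)
E
```

```text
t 1.2 tcp stop frame -0.0367 -0.2868 z 0.1797 phi 1.5702 F [-0.61 -0.95  0.66] w 0.04311142855879506 q [-0.48  0.24  1.76  0.    1.15 -0.43]
t 1.2 target [ 0.4532 -0.1859  0.018 ] shift [-0.0016  0.0031  0.1617] turn [-0.0024 -0.0027 -0.0006]
```

Request:
{"fn": "servo_tool", "kwargs": {"rows": [[[0,0.003,0.035,0,0,0,0],[0,0.003,0.07,0,0,0,0],[0,0.003,0.105,0,0,0,0],[0,0.003,0.14,0,0,0,0],[0,0.003,0.16,0,0,0,0]]]}}

```text
t: 1.7
tool_pos: [0.4512, -0.1885, 0.0191]
eef_rot: [0.727, 0.687, -0.001, -0.002]
contact_force: [-1.2, 0.5, 0.7]
width: 0.0426
finger_force: 0.0
```

Request:
{"fn": "servo_tool", "kwargs": {"rows": [[[0.005,0,0,0,0,0,0],[0.01,0,0,0,0,0,0],[0.014,0,0,0,0,0,0],[0.018,0,0,0,0,0,0],[0.022,0,0,0,0,0,0]]]}}

```text
t: 2.2
tool_pos: [0.4551, -0.1664, 0.0225]
eef_rot: [0.727, 0.687, 0.0, 0.001]
contact_force: [-0.4, 0.2, 0.1]
width: 0.0425
finger_force: 0.0
```

Request:
{"fn": "servo_tool", "kwargs": {"rows": [[[0.003,0,0,0,0,0,0],[0.006,0,0,0,0,0,0],[0.01,0,0,0,0,0,0],[0.015,0,0,0,0,0,0],[0.02,0,0,0,0,0,0]]]}}

```text
t: 2.7
tool_pos: [0.4557, -0.1463, 0.0214]
eef_rot: [0.727, 0.687, 0.0, 0.0]
contact_force: [-0.2, -2.4, 1.6]
width: 0.0428
finger_force: 0.0
```

```bash
python3 - <<'E'
from h import *
where()
a=vision.read_camera("top");b=vision.read_camera("scene")
v=[cv2.resize(a[140:230,190:350],(640,360)),cv2.resize(b[130:240,190:350],(640,440))]
cv2.imwrite("pics/p1.png",cv2.resize(np.vstack(v),None,fx=.75,fy=.75)[:,:,::-1])
E
```

```text
t 2.7 tcp stop frame -0.0335 -0.2483 z 0.0214 phi 1.5646 F [-0.23 -2.39  1.61] w 0.042798135827942056 q [-0.4   0.45  1.96 -0.    0.73 -0.34]
```

View pics/p1.png

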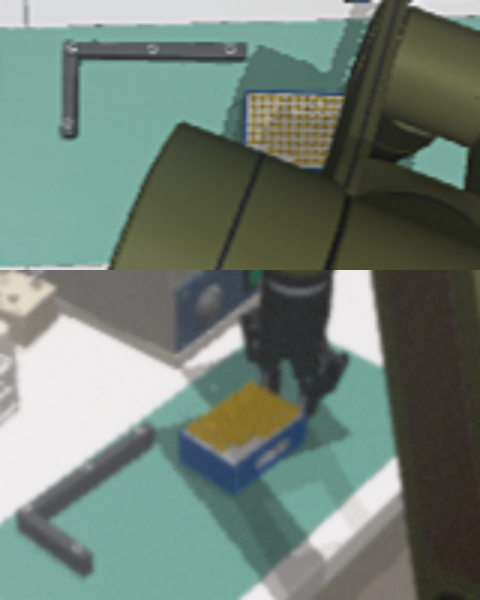

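The picture shows both fingers on the box's right end, with the box still nearly square. Contact was made at about 2.4 N. I'll push along the stop's y axis.

Request:
{"fn": "servo_tool", "kwargs": {"rows": [[[0.006,0,0,0,0,0,0],[0.015,0,0,0,0,0,0],[0.025,0,0,0,0,0,0],[0.035,0,0,0,0,0,0],[0.045,0,0,0,0,0,0]]]}}

```text
t: 3.3
tool_pos: [0.4577, -0.1004, 0.0213]
eef_rot: [0.727, 0.687, -0.0, -0.0]
contact_force: [0.4, 0.5, -0.2]
width: 0.0428
finger_force: 0.0
```

Request:
{"fn": "servo_tool", "kwargs": {"rows": [[[0.01,0,0,0,0,0,0],[0.02,0,0,0,0,0,0],[0.03,0,0,0,0,0,0],[0.04,0,0,0,0,0,0],[0.05,0,0,0,0,0,0]]]}}

```text
t: 3.8
tool_pos: [0.4607, -0.0508, 0.0213]
eef_rot: [0.727, 0.687, -0.0, -0.0]
contact_force: [-0.0, -0.4, -0.6]
width: 0.0427
finger_force: 0.0
```

```bash
python3 - <<'E'
from h import *
where()
go(-.034,-.08,.02,np.pi/2)
E
```

```text
t 3.8 tcp stop frame -0.0333 -0.1526 z 0.0213 phi 1.5648 F [-0.01 -0.4  -0.64] w 0.04267610835414359 q [-0.2   0.43  1.99  0.    0.71 -0.14]
t 3.8 target [0.4636 0.0218 0.02  ] shift [ 0.0726 -0.0012  0.0013] turn [-0.    -0.    -0.006]
```

Request:
{"fn": "servo_tool", "kwargs": {"rows": [[[0.009,0,0,0,0,0,0],[0.018,0,0,0,0,0,0],[0.027,0,0,0,0,0,0],[0.036,0,0,0,0,0,0],[0.045,0,0,0,0,0,0]]]}}

```text
t: 4.3
tool_pos: [0.4633, -0.006, 0.0213]
eef_rot: [0.727, 0.687, -0.0, -0.0]
contact_force: [-0.4, -0.8, -1.0]
width: 0.0428
finger_force: 0.0
```

Request:
{"fn": "servo_tool", "kwargs": {"rows": [[[0.007,0,0,0,0,0,0],[0.013,0,0,0,0,0,0],[0.018,0,0,0,0,0,0],[0.021,0,0,0,0,0,0],[0.023,0,0,0,0,0,0]]]}}

```text
t: 4.8
tool_pos: [0.4646, 0.0165, 0.0213]
eef_rot: [0.727, 0.687, -0.0, 0.0]
contact_force: [-0.0, -1.4, -0.8]
width: 0.0429
finger_force: 0.0
```

Request:
{"fn": "servo_tool", "kwargs": {"rows": [[[-0.015,0,0,0,0,0,0],[-0.03,0,0,0,0,0,0],[-0.04,0,-0.04,0,0,0,0],[-0.04,0,-0.08,0,0,0,0],[-0.04,0,-0.12,0,0,0,0]]]}}

```text
t: 5.3
tool_pos: [0.4617, -0.0239, 0.1423]
eef_rot: [0.727, 0.687, -0.0, -0.001]
contact_force: [1.1, -0.5, 0.3]
width: 0.043
finger_force: 0.0
```

```bash
python3 - <<'E'
from h import *
where()
a=vision.read_camera("top");b=vision.read_camera("scene")
cv2.imwrite("pics/top2.png",a[:,:,::-1]);cv2.imwrite("pics/scene2.png",b[:,:,::-1])
v=[cv2.resize(a[140:230,190:350],(640,360)),cv2.resize(b[130:240,190:350],(640,440))]
cv2.imwrite("pics/p2.png",cv2.resize(np.vstack(v),None,fx=.75,fy=.75)[:,:,::-1])
E
```

```text
t 5.3 tcp stop frame -0.0336 -0.1258 z 0.1423 phi 1.5635 F [ 1.09 -0.51  0.25] w 0.04302400264332115 q [-0.14  0.25  1.86  0.    1.04 -0.09]
```

View pics/p2.png

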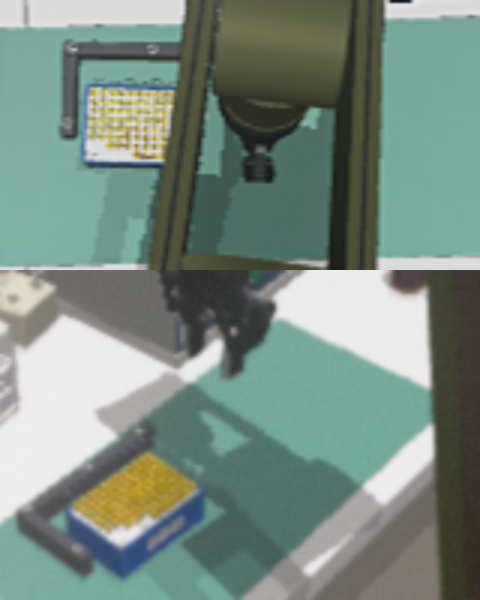

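The box now stands close to the side bar: in the crop its left edge is at x≈82 and the bar face at x≈76. The gap to the back bar is about 30 mm. Next I go round to the near long side.

```bash
python3 - <<'E'
from h import *
go(-.106,-.012,.142,0)
E
```

```text
t 5.4 target [0.3951 0.0933 0.142 ] shift [ 0.1134 -0.0779  0.0033] turn [ 0.0092 -0.0083  1.564 ]
```

Request:
{"fn": "servo_tool", "kwargs": {"rows": [[[0.01,-0.008,0,0,0,0.14,-0.65],[0.02,-0.016,0,0,0,0.28,-0.65],[0.03,-0.024,0,0,0,0.42,-0.65],[0.04,-0.032,0,0,0,0.56,-0.65],[0.05,-0.04,0,0,0,0.7,-0.65]]]}}

```text
t: 5.9
tool_pos: [0.4242, 0.0289, 0.1406]
eef_rot: [0.919, 0.393, -0.0, -0.0]
contact_force: [0.4, 0.4, 0.1]
width: 0.0704
finger_force: 0.0
```

```bash
python3 - <<'E'
from h import *
where();go(-.106,-.012,.142,0)
E
```

```text
t 5.9 tcp stop frame -0.0737 -0.0748 z 0.1406 phi 0.8585 F [0.4  0.38 0.06] w 0.07035425534127338 q [-0.03  0.2   1.93  0.    1.01  0.73]
t 5.9 target [0.3951 0.0933 0.142 ] shift [ 0.0265 -0.0655 -0.0013] turn [-8.000e-04  1.000e-03  8.585e-01]
```

Request:
{"fn": "servo_tool", "kwargs": {"rows": [[[0.005,-0.013,0,0,0,0.14,-0.65],[0.01,-0.026,0,0,0,0.28,-0.65],[0.016,-0.04,0,0,0,0.42,-0.65],[0.021,-0.053,0,0,0,0.56,-0.65],[0.026,-0.065,0,0,0,0.7,-0.65]]]}}

```text
t: 6.4
tool_pos: [0.3947, 0.0925, 0.1406]
eef_rot: [0.999, 0.054, -0.001, -0.0]
contact_force: [-0.7, 0.7, 0.2]
width: 0.0704
finger_force: 0.0
```

Request:
{"fn": "servo_tool", "kwargs": {"rows": [[[0,0,0,0,0,0.08,-0.65],[0,0,0,0,0,0.158,-0.65],[0,0,0,0,0,0.158,-0.65]]]}}

```text
t: 6.7
tool_pos: [0.3951, 0.0922, 0.1407]
eef_rot: [1.0, -0.022, -0.001, -0.0]
contact_force: [0.2, 0.0, 0.0]
width: 0.0705
finger_force: 0.0
```

```bash
python3 - <<'E'
from h import *
where();go(-.106,-.012,.015,0)
a=vision.read_camera("top");b=vision.read_camera("scene")
cv2.imwrite("pics/top3.png",a[:,:,::-1])
v=[cv2.resize(a[140:230,190:350],(640,360)),cv2.resize(b[130:240,190:350],(640,440))]
cv2.imwrite("pics/p3.png",cv2.resize(np.vstack(v),None,fx=.75,fy=.75)[:,:,::-1])
E
```

```text
t 6.7 tcp stop frame -0.106 -0.0132 z 0.1407 phi 0.0068 F [0.22 0.03 0.01] w 0.07049874533924348 q [0.12 0.17 1.97 0.   1.   1.74]
t 6.7 target [0.3951 0.0933 0.015 ] shift [ 1.000e-04 -1.100e-03  1.257e-01] turn [-0.0001  0.0011  0.0068]
```

View pics/p3.png

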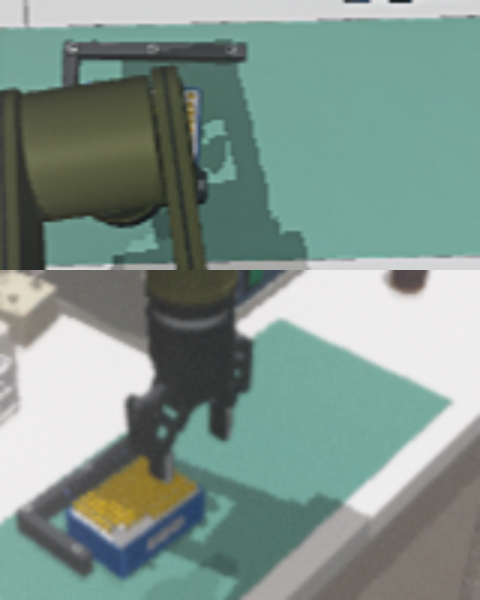

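```bash
python3 - <<'E'
from h import *
im=cv2.imread("pics/top2.png")[:,:,::-1].copy().astype(np.float32)
for nm,a,b in(("near",(221,195),(243,193.5)),("left",(217.8,171),(217.3,192))):
    P=plane("top",edge(im[...,0],a,b,3),.003);d=P[:,:2]-O;q=np.c_[d@SX,d@SY];print(nm,np.median(q,0),np.polyfit(*(q[:,::-1].T if nm=="near" else q.T),1))
E
```

```text
near [-0.06797799  0.00388063] [-0.01497987 -0.06789937]
left [-0.03103416  0.04774641] [-0.01607888  0.04731746]
```

The near face is at xs≈-0.07 and the finger front at about -0.095, so it's clear to descend and then push gently in +x.

Request:
{"fn": "servo_tool", "kwargs": {"rows": [[[0,0,0.03,0,0,0.007,-0.65],[0,0,0.06,0,0,0.007,-0.65],[0,0,0.09,0,0,0.007,-0.65],[0,0,0.115,0,0,0.007,-0.65],[0,0,0.124,0,0,0.007,-0.65]]]}}

```text
t: 7.3
tool_pos: [0.3941, 0.0916, 0.0154]
eef_rot: [1.0, -0.025, -0.002, 0.0]
contact_force: [-1.2, 0.8, 0.3]
width: 0.0706
finger_force: 0.0
```

Request:
{"fn": "servo_tool", "kwargs": {"rows": [[[0.004,0,0,0,0,0,-0.65],[0.008,0,0,0,0,0,-0.65],[0.012,0,0,0,0,0,-0.65],[0.016,0,0,0,0,0,-0.65],[0.02,0,0,0,0,0,-0.65]]]}}

```text
t: 7.8
tool_pos: [0.4169, 0.0911, 0.0181]
eef_rot: [1.0, -0.025, 0.001, -0.0]
contact_force: [0.2, -0.1, -0.5]
width: 0.0703
finger_force: 0.0
```

Request:
{"fn": "servo_tool", "kwargs": {"rows": [[[0.004,0,0,0,0,0,-0.65],[0.008,0,0,0,0,0,-0.65],[0.012,0,0,0,0,0,-0.65],[0.016,0,0,0,0,0,-0.65],[0.02,0,0,0,0,0,-0.65]]]}}

```text
t: 8.3
tool_pos: [0.4357, 0.09, 0.0172]
eef_rot: [1.0, -0.025, -0.0, 0.0]
contact_force: [-0.9, 0.1, 1.2]
width: 0.0705
finger_force: 0.0
```

```bash
python3 -c "
from h import *
where()"
```

```text
t 8.3 tcp stop frame -0.0653 -0.0133 z 0.0172 phi -0.0002 F [-0.86  0.15  1.16] w 0.07047470426632346 q [0.11 0.42 2.04 0.   0.68 1.73]
```

Request:
{"fn": "servo_tool", "kwargs": {"rows": [[[0.003,0,0,0,0,0,-0.65],[0.006,0,0,0,0,0,-0.65],[0.008,0,0,0,0,0,-0.65],[0.01,0,0,0,0,0,-0.65],[0.012,0,0,0,0,0,-0.65]]]}}

```text
t: 8.8
tool_pos: [0.4477, 0.0894, 0.0173]
eef_rot: [1.0, -0.025, -0.0, 0.0]
contact_force: [-1.0, -0.3, 0.2]
width: 0.0703
finger_force: 0.0
```

Request:
{"fn": "servo_tool", "kwargs": {"rows": [[[0.001,0,0,0,0,0,-0.65],[0.002,0,0,0,0,0,-0.65],[0.003,0,0,0,0,0,-0.65],[0.004,0,0,0,0,0,-0.65]]]}}

```text
t: 9.2
tool_pos: [0.4516, 0.0892, 0.0173]
eef_rot: [1.0, -0.025, -0.0, -0.0]
contact_force: [-0.6, 0.1, -0.1]
width: 0.0705
finger_force: 0.0
```

```bash
python3 -c "
from h import *
where()"
```

```text
t 9.2 tcp stop frame -0.0494 -0.0133 z 0.0173 phi -0.0002 F [-0.64  0.14 -0.1 ] w 0.07052573487741458 q [0.1  0.44 2.01 0.   0.7  1.72]
```

Not touching the bar yet, so I continue in small steps.

Request:
{"fn": "servo_tool", "kwargs": {"rows": [[[0.001,0,0,0,0,0,-0.65],[0.002,0,0,0,0,0,-0.65],[0.003,0,0,0,0,0,-0.65],[0.004,0,0,0,0,0,-0.65]]]}}

```text
t: 9.6
tool_pos: [0.4522, 0.0887, 0.0169]
eef_rot: [1.0, -0.025, -0.003, 0.0]
contact_force: [-8.4, -0.2, 3.7]
width: 0.0708
finger_force: 0.0
```

Request:
{"fn": "servo_tool", "kwargs": {"rows": [[[0.001,0,0,0,0,0,-0.65],[0.002,0,0,0,0,0,-0.65],[0.003,0,0,0,0,0,-0.65]]]}}

```text
t: 9.9
tool_pos: [0.4521, 0.0882, 0.0164]
eef_rot: [1.0, -0.024, -0.006, 0.001]
contact_force: [-13.8, -0.8, 5.9]
width: 0.0703
finger_force: 0.0
```

The box is seated on the back bar: about 14 N through both fingers and no further motion. I retreat and go round to the right-hand end.

Request:
{"fn": "servo_tool", "kwargs": {"rows": [[[-0.015,0,0,0,0,0,-0.65],[-0.03,0,0,0,0,0,-0.65],[-0.035,0,-0.04,0,0,0,-0.65],[-0.035,0,-0.08,0,0,0,-0.65],[-0.035,0,-0.12,0,0,0,-0.65]]]}}

```text
t: 10.4
tool_pos: [0.4242, 0.0906, 0.1388]
eef_rot: [1.0, -0.025, 0.001, -0.0]
contact_force: [1.5, -0.5, -0.8]
width: 0.0701
finger_force: 0.0
```

```bash
python3 -c "
from h import *
where();go(-.005,-.12,.14,np.pi/2)"
```

```text
t 10.4 tcp stop frame -0.0768 -0.0132 z 0.1388 phi -0.0003 F [ 1.48 -0.5  -0.84] w 0.07010911635664224 q [ 0.11  0.21  1.92 -0.    1.01  1.73]
t 10.4 target [ 0.4906 -0.0196  0.14  ] shift [ 0.0719  0.1068 -0.0012] turn [ 8.000e-04 -1.100e-03 -1.571e+00]
```

Request:
{"fn": "servo_tool", "kwargs": {"rows": [[[0.007,0.02,0,0,0,-0.14,0],[0.014,0.04,0,0,0,-0.28,0],[0.021,0.06,0,0,0,-0.42,0],[0.028,0.08,0,0,0,-0.56,0],[0.035,0.107,0,0,0,-0.7,0]]]}}

```text
t: 10.9
tool_pos: [0.4548, -0.0187, 0.1378]
eef_rot: [0.947, 0.322, 0.001, 0.001]
contact_force: [-0.1, 0.1, 0.6]
width: 0.0429
finger_force: 0.0
```

```bash
python3 -c "
from h import *
where();go(-.005,-.12,.14,np.pi/2)"
```

```text
t 10.9 tcp stop frame -0.0408 -0.1209 z 0.1378 phi 0.7062 F [-0.07  0.15  0.61] w 0.042938873868941456 q [-0.13  0.24  1.88  0.    1.02  0.78]
t 10.9 target [ 0.4906 -0.0196  0.14  ] shift [ 0.0278  0.0226 -0.0021] turn [ 0.0028 -0.0014 -0.8646]
```

Request:
{"fn": "servo_tool", "kwargs": {"rows": [[[0.005,0.004,0,0,0,-0.14,0],[0.011,0.009,0,0,0,-0.28,0],[0.017,0.014,0,0,0,-0.42,0],[0.023,0.018,0,0,0,-0.56,0],[0.028,0.023,0,0,0,-0.7,0]]]}}

```text
t: 11.4
tool_pos: [0.491, -0.0196, 0.1376]
eef_rot: [0.779, 0.627, 0.001, 0.001]
contact_force: [-0.3, 0.6, -0.5]
width: 0.0429
finger_force: 0.0
```

Request:
{"fn": "servo_tool", "kwargs": {"rows": [[[0,0,0,0,0,-0.08,0],[0,0,0,0,0,-0.165,0],[0,0,0,0,0,-0.165,0]]]}}

```text
t: 11.7
tool_pos: [0.4906, -0.0196, 0.1376]
eef_rot: [0.727, 0.687, 0.001, 0.001]
contact_force: [-0.2, -0.1, -0.2]
width: 0.0426
finger_force: 0.0
```

```bash
python3 - <<'E'
from h import *
where();go(-.005,-.12,.018,np.pi/2)
a=vision.read_camera("top");b=vision.read_camera("scene")
cv2.imwrite("pics/top4.png",a[:,:,::-1])
v=[cv2.resize(a[140:230,190:350],(640,360)),cv2.resize(b[130:240,190:350],(640,440))]
cv2.imwrite("pics/p4.png",cv2.resize(np.vstack(v),None,fx=.75,fy=.75)[:,:,::-1])
E
```

```text
t 11.7 tcp stop frame -0.005 -0.12 z 0.1376 phi 1.5649 F [-0.19 -0.11 -0.24] w 0.0426163723920614 q [-0.13  0.29  1.81 -0.    1.04 -0.07]
t 11.7 target [ 0.4906 -0.0196  0.018 ] shift [ 0.     -0.0002  0.1196] turn [ 0.002   0.0002 -0.0058]
```

View pics/p4.png

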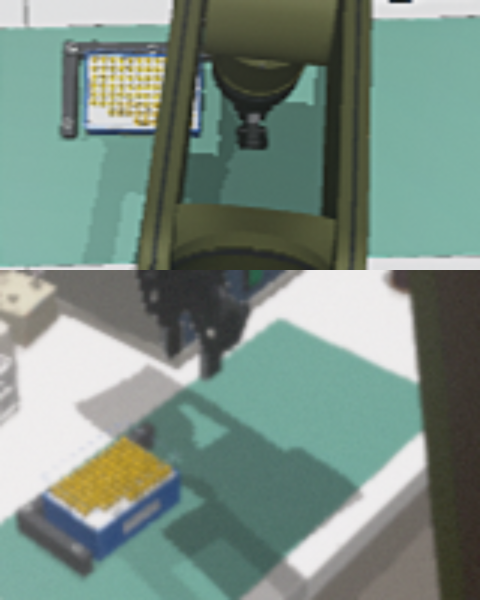

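The box is flush with the back bar, with a gap of about 10 mm left at the side bar (crop x 76–86). I descend and push in +y.

Request:
{"fn": "servo_tool", "kwargs": {"rows": [[[0,0,0.03,0,0,0,0],[0,0,0.06,0,0,0,0],[0,0,0.09,0,0,0,0],[0,0,0.112,0,0,0,0],[0,0,0.119,0,0,0,0]]]}}

```text
t: 12.3
tool_pos: [0.4881, -0.0193, 0.0164]
eef_rot: [0.727, 0.686, -0.001, -0.001]
contact_force: [0.7, 0.3, -0.8]
width: 0.0429
finger_force: 0.0
```

Request:
{"fn": "servo_tool", "kwargs": {"rows": [[[0.006,0,0,0,0,0,0],[0.012,0,0,0,0,0,0],[0.018,0,0,0,0,0,0],[0.022,0,0,0,0,0,0],[0.026,0,0,0,0,0,0]]]}}

```text
t: 12.8
tool_pos: [0.4915, 0.0071, 0.0191]
eef_rot: [0.726, 0.687, 0.001, 0.001]
contact_force: [-0.3, -0.4, 0.1]
width: 0.0428
finger_force: 0.0
```

Request:
{"fn": "servo_tool", "kwargs": {"rows": [[[0.003,0,0,0,0,0,0],[0.006,0,0,0,0,0,0],[0.009,0,0,0,0,0,0],[0.012,0,0,0,0,0,0],[0.014,0,0,0,0,0,0]]]}}

```text
t: 13.3
tool_pos: [0.4914, 0.0205, 0.0182]
eef_rot: [0.727, 0.687, -0.0, -0.0]
contact_force: [-1.3, -2.6, -0.2]
width: 0.0428
finger_force: 0.0
```

```bash
python3 -c "
from h import *
where()"
```

```text
t 13.3 tcp stop frame -0.0063 -0.0799 z 0.0182 phi 1.565 F [-1.29 -2.59 -0.16] w 0.042785043589524396 q [-0.04  0.46  1.94 -0.    0.74  0.01]
```

Request:
{"fn": "servo_tool", "kwargs": {"rows": [[[0.002,0,0,0,0,0,0],[0.004,0,0,0,0,0,0],[0.006,0,0,0,0,0,0],[0.007,0,0,0,0,0,0],[0.008,0,0,0,0,0,0]]]}}

```text
t: 13.8
tool_pos: [0.4925, 0.0266, 0.0186]
eef_rot: [0.726, 0.688, -0.001, 0.001]
contact_force: [-1.4, -15.3, 3.5]
width: 0.0425
finger_force: 0.0
```

Request:
{"fn": "servo_tool", "kwargs": {"rows": [[[0.001,0,0,0,0,0,0],[0.002,0,0,0,0,0,0],[0.003,0,0,0,0,0,0],[0.004,0,0,0,0,0,0]]]}}

```text
t: 14.2
tool_pos: [0.4933, 0.0269, 0.0193]
eef_rot: [0.725, 0.689, -0.003, 0.004]
contact_force: [-3.5, -32.1, 9.3]
width: 0.043
finger_force: 0.0
```

Request:
{"fn": "servo_tool", "kwargs": {"rows": [[[-0.01,0,0,0,0,0,0],[-0.025,0,0,0,0,0,0],[-0.05,0,0,0,0,0,0],[-0.07,0,-0.04,0,0,0,0],[-0.09,0,-0.09,0,0,0,0]]]}}

```text
t: 14.7
tool_pos: [0.4859, -0.0561, 0.1039]
eef_rot: [0.727, 0.687, -0.001, -0.002]
contact_force: [1.6, -0.5, -0.4]
width: 0.0425
finger_force: 0.0
```

Request:
{"fn": "servo_tool", "kwargs": {"rows": [[[-0.03,0,-0.03,0,0,0,0],[-0.06,0,-0.06,0,0,0,0],[-0.09,0,-0.08,0,0,0,0],[-0.12,0,-0.08,0,0,0,0],[-0.15,0,-0.08,0,0,0,0]]]}}

```text
t: 15.2
tool_pos: [0.4799, -0.2068, 0.1861]
eef_rot: [0.727, 0.687, 0.001, 0.001]
contact_force: [0.3, -0.1, -0.7]
width: 0.0427
finger_force: 0.0
```

```bash
python3 - <<'E'
from h import *
where()
a=vision.read_camera("top");b=vision.read_camera("scene")
cv2.imwrite("pics/top5.png",a[:,:,::-1])
v=[cv2.resize(a[145:205,195:275],(800,600),interpolation=cv2.INTER_CUBIC),cv2.resize(b[165:240,185:285],(800,600),interpolation=cv2.INTER_CUBIC)]
cv2.imwrite("pics/p5.png",cv2.resize(np.hstack(v),None,fx=.5,fy=.5)[:,:,::-1])
E
```

```text
t 15.2 tcp stop frame -0.0063 -0.3075 z 0.1861 phi 1.5646 F [ 0.3  -0.08 -0.75] w 0.042665997385864296 q [-0.49  0.27  1.68  0.    1.18 -0.43]
```

View pics/p5.png

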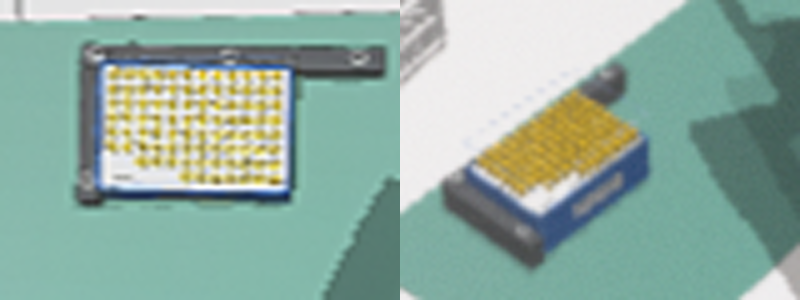

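It looks home: the box touches both bars in the two views. Next I check the squareness in numbers.

```bash
python3 - <<'E'
from h import *
im=cv2.imread("pics/top5.png")[:,:,::-1].copy().astype(np.float32)
f=lambda x,y:(x/5+195,y/5+145)
for nm,a,b,z in(("box near",f(112,193),f(278,199),.003),("box right",f(294,80),f(291,185),.069),("box far",f(115,63),f(285,68),.069),("box left",f(99,80),f(97,180),.069),
  ("bar back outer",f(110,45),f(370,49),.031),("bar back inner",f(305,73),f(375,76),.003),("bar side outer",f(82,65),f(78,190),.031)):
    for ch in(0,2):
        P=plane("top",edge(im[...,ch],a,b,2.5,25),z);d=P[:,:2]-O;q=np.c_[d@SX,d@SY];v,c=fit(q);i=np.abs(v).argmax()
        print(nm,ch,"c",c.round(4),"yaw rel",round(float(np.arctan2(v[1],v[0]) if i==0 else np.arctan2(-v[0],v[1])),3))
E
```

```text
box near 0 c [-0.0332 -0.0069] yaw rel 0.007
box near 2 c [-0.0337 -0.0016] yaw rel 0.006
box right 0 c [-0.0018 -0.0596] yaw rel -0.0
box right 2 c [-0.0089 -0.0602] yaw rel 0.007
box far 0 c [ 0.0329 -0.0044] yaw rel -0.006
box far 2 c [0.0329 0.0011] yaw rel 0.048
box left 0 c [-0.0033  0.0523] yaw rel 0.005
box left 2 c [-0.0108  0.0517] yaw rel -0.07
bar back outer 0 c [ 0.0551 -0.0203] yaw rel 0.027
bar back outer 2 c [ 0.055  -0.0203] yaw rel 0.025
bar back inner 0 c [ 0.0429 -0.089 ] yaw rel 0.193
bar back inner 2 c [ 0.0402 -0.0879] yaw rel 0.024
bar side outer 0 c [-0.0027  0.0716] yaw rel 0.055
bar side outer 2 c [-0.0007  0.0713] yaw rel 0.033
```

```bash
python3 - <<'E'
from h import *
f=lambda x,y:(x/5+195,y/5+145)
for n in("top0","top5"):
    im=cv2.imread(f"pics/{n}.png")[:,:,::-1].copy()
    L=[("outer back",f(110,45),f(370,49),.031),("outer side",f(82,65),f(78,180),.031)]
    if n=="top0":L+=[("inner back",(220,159.6),(267,160.6),.003),("inner side",(216,164),(215.3,180),.003)]
    for nm,a,b,z in L:
        for ch in(0,1,2):
            P=plane("top",edge(cv2.GaussianBlur(im[...,ch],(0,0),.8).astype(np.float32),a,b,3,60),z);d=P[:,:2]-O;q=np.c_[d@SX,d@SY];v,c=fit(q)
            print(n,nm,c.round(4),round(float(np.arctan2(v[1],v[0]) if abs(v[0])>.7 else np.arctan2(-v[0],v[1])),3),end=" | ")
        print()
E
```

```text
top0 outer back [ 0.0554 -0.0273] 0.027 | top0 outer back [ 0.0549 -0.0213] 0.024 | top0 outer back [ 0.055 -0.018] 0.027 | 
top0 outer side [0.0128 0.0726] 0.048 | top0 outer side [-0.0028  0.0715] 0.029 | top0 outer side [0.0029 0.0717] 0.03 | 
top0 inner back [ 0.0396 -0.0379] 0.003 | top0 inner back [ 0.0398 -0.0698] 0.004 | top0 inner back [ 0.0396 -0.0354] 0.004 | 
top0 inner side [-0.0009  0.0564] 0.019 | top0 inner side [-0.0009  0.0571] 0.031 | top0 inner side [-0.003   0.0568] 0.021 | 
top5 outer back [ 0.0553 -0.0273] 0.027 | top5 outer back [ 0.0549 -0.0213] 0.024 | top5 outer back [ 0.0552 -0.0273] 0.025 | 
top5 outer side [-0.0028  0.072 ] 0.035 | top5 outer side [-0.0005  0.0714] 0.03 | top5 outer side [0.0029 0.0717] 0.037 |
```

Averaged over its edges, the stop's yaw is about -0.025, so the box may be off square by up to about 0.02 rad. A final two-finger +x press at the corrected yaw will make it flush.

```bash
python3 -c "
from h import *
go(-.09,-.006,.17,.025)"
```

```text
t 15.3 target [0.4114 0.0985 0.17  ] shift [ 0.3028 -0.0867  0.0145] turn [ 3.5000e-03 -7.0000e-04  1.5364e+00]
```

Request:
{"fn": "servo_tool", "kwargs": {"rows": [[[0.025,-0.012,0,0,0,0.14,-0.65],[0.05,-0.025,0,0,0,0.28,-0.65],[0.08,-0.035,0,0,0,0.42,-0.65],[0.11,-0.045,0,0,0,0.56,-0.65],[0.14,-0.055,0,0,0,0.7,-0.65]]]}}

```text
t: 15.8
tool_pos: [0.4313, -0.0607, 0.1845]
eef_rot: [0.919, 0.393, 0.0, -0.001]
contact_force: [0.7, 0.4, -0.4]
width: 0.0704
finger_force: 0.0
```

```bash
python3 -c "
from h import *
where();go(-.09,-.006,.15,.025)"
```

```text
t 15.8 tcp stop frame -0.0622 -0.164 z 0.1845 phi 0.8585 F [ 0.72  0.43 -0.42] w 0.07035186320730055 q [-0.24  0.16  1.85  0.    1.14  0.52]
t 15.8 target [0.4114 0.0985 0.15  ] shift [ 0.1014 -0.1243  0.0348] turn [-1.300e-03 -6.000e-04  8.335e-01]
```

Request:
{"fn": "servo_tool", "kwargs": {"rows": [[[0.02,-0.025,0,0,0,0.14,-0.65],[0.04,-0.05,0,0,0,0.28,-0.65],[0.06,-0.075,0,0,0,0.42,-0.65],[0.08,-0.1,0.02,0,0,0.56,-0.65],[0.101,-0.124,0.035,0,0,0.7,-0.65]]]}}

```text
t: 16.3
tool_pos: [0.4102, 0.098, 0.1494]
eef_rot: [0.999, 0.054, 0.0, -0.001]
contact_force: [-0.1, -0.2, -0.0]
width: 0.0703
finger_force: 0.0
```

Request:
{"fn": "servo_tool", "kwargs": {"rows": [[[0,0,0,0,0,0.07,-0.65],[0,0,0,0,0,0.133,-0.65],[0,0,0,0,0,0.133,-0.65]]]}}

```text
t: 16.6
tool_pos: [0.4103, 0.097, 0.1494]
eef_rot: [1.0, -0.009, -0.0, -0.0]
contact_force: [-0.5, -0.7, -0.1]
width: 0.0702
finger_force: 0.0
```

```bash
python3 -c "
from h import *
where();go(-.085,-.006,.017,.025)"
```

```text
t 16.6 tcp stop frame -0.0911 -0.0076 z 0.1494 phi 0.033 F [-0.48 -0.71 -0.14] w 0.07020325567069946 q [0.13 0.18 1.93 0.   1.03 1.72]
t 16.6 target [0.4164 0.0983 0.017 ] shift [ 0.0062 -0.0012  0.1324] turn [-0.0008  0.0009  0.008 ]
```

Request:
{"fn": "servo_tool", "kwargs": {"rows": [[[0,0,0.03,0,0,0.006,-0.65],[0,0,0.06,0,0,0.006,-0.65],[0,0,0.09,0,0,0.006,-0.65],[0,0,0.12,0,0,0.006,-0.65],[0,0,0.132,0,0,0.006,-0.65]]]}}

```text
t: 17.1
tool_pos: [0.4095, 0.0958, 0.0157]
eef_rot: [1.0, -0.012, -0.002, -0.0]
contact_force: [-0.3, 0.0, 0.5]
width: 0.0703
finger_force: 0.0
```

Request:
{"fn": "servo_tool", "kwargs": {"rows": [[[0.008,0,0,0,0,0,-0.65],[0.016,0,0,0,0,0,-0.65],[0.024,0,0,0,0,0,-0.65],[0.03,0,0,0,0,0,-0.65],[0.034,0,0,0,0,0,-0.65]]]}}

```text
t: 17.6
tool_pos: [0.4469, 0.095, 0.0186]
eef_rot: [1.0, -0.012, 0.001, -0.0]
contact_force: [0.4, 0.0, -1.3]
width: 0.0702
finger_force: 0.0
```

Request:
{"fn": "servo_tool", "kwargs": {"rows": [[[0.002,0,0,0,0,0,-0.65],[0.004,0,0,0,0,0,-0.65],[0.006,0,0,0,0,0,-0.65],[0.008,0,0,0,0,0,-0.65],[0.01,0,0,0,0,0,-0.65]]]}}

```text
t: 18.1
tool_pos: [0.4521, 0.0946, 0.0173]
eef_rot: [1.0, -0.012, -0.003, 0.0]
contact_force: [-7.8, 0.9, 3.2]
width: 0.0706
finger_force: 0.0
```

Request:
{"fn": "servo_tool", "kwargs": {"rows": [[[0.002,0,0,0,0,0,-0.65],[0.004,0,0,0,0,0,-0.65],[0.005,0,0,0,0,0,-0.65],[0.006,0,0,0,0,0,-0.65]]]}}

```text
t: 18.5
tool_pos: [0.452, 0.0943, 0.0164]
eef_rot: [1.0, -0.013, -0.008, 0.0]
contact_force: [-13.9, 2.0, 5.4]
width: 0.0706
finger_force: 0.0
```

Request:
{"fn": "servo_tool", "kwargs": {"rows": [[[-0.01,0,0,0,0,0,-0.65],[-0.025,0,0,0,0,0,-0.65],[-0.04,0,-0.03,0,0,0,-0.65],[-0.045,0,-0.08,0,0,0,-0.65],[-0.045,0,-0.13,0,0,0,-0.65]]]}}

```text
t: 19.0
tool_pos: [0.4141, 0.0954, 0.1482]
eef_rot: [1.0, -0.012, -0.001, 0.0]
contact_force: [2.4, 0.5, 0.5]
width: 0.0705
finger_force: 0.0
```

Request:
{"fn": "servo_tool", "kwargs": {"rows": [[[0,0.04,-0.03,0,0,0,-0.65],[0,0.08,-0.06,0,0,0,-0.65],[0.01,0.13,-0.06,0,0,0,-0.65],[0.02,0.18,-0.06,0,0,0,-0.65],[0.03,0.23,-0.06,0,0,0,-0.65]]]}}

```text
t: 19.5
tool_pos: [0.4406, -0.1343, 0.2085]
eef_rot: [1.0, -0.012, 0.002, 0.001]
contact_force: [0.6, 0.4, 1.0]
width: 0.0703
finger_force: 0.0
```

Request:
{"fn": "servo_tool", "kwargs": {"rows": [[[0,0.04,0,0,0,0,-0.65],[0,0.06,0,0,0,0,-0.65],[0,0.06,0,0,0,0,-0.65]]]}}

```text
t: 19.8
tool_pos: [0.4392, -0.1953, 0.2076]
eef_rot: [1.0, -0.014, 0.001, 0.001]
contact_force: [-0.9, 0.2, -0.0]
width: 0.0706
finger_force: 0.0
```

```bash
python3 - <<'E'
from h import *
where()
a=vision.read_camera("top");b=vision.read_camera("scene")
cv2.imwrite("pics/top6.png",a[:,:,::-1])
v=[cv2.resize(a[145:205,195:275],(800,600),interpolation=cv2.INTER_CUBIC),cv2.resize(b[165:240,185:285],(800,600),interpolation=cv2.INTER_CUBIC)]
cv2.imwrite("pics/p6.png",cv2.resize(np.hstack(v),None,fx=.5,fy=.5)[:,:,::-1])
im=a.astype(np.float32);f=lambda x,y:(x/5+195,y/5+145)
for nm,p,q_,z in(("near",f(112,193),f(278,199),.003),("right",f(294,80),f(291,185),.069),("far",f(115,63),f(285,68),.069)):
    for ch in(0,1):
        P=plane("top",edge(im[...,ch],p,q_,2.5,40),z);d=P[:,:2]-O;q=np.c_[d@SX,d@SY];v,c=fit(q)
        print(nm,c.round(4),round(float(np.arctan2(v[1],v[0]) if abs(v[0])>.7 else np.arctan2(-v[0],v[1])),3))
E
```

```text
t 19.8 tcp stop frame -0.0476 -0.2981 z 0.2076 phi 0.0221 F [-0.92  0.2  -0.03] w 0.07057220292353812 q [-0.51  0.2   1.73 -0.    1.21  1.09]
near [-0.0334 -0.0024] 0.012
near [-0.0335 -0.    ] 0.014
right [-0.0001 -0.0597] 0.017
right [-0.0079 -0.0596] -0.0
far [ 0.0318 -0.0065] 0.022
far [ 0.0323 -0.0094] 0.017
```

View pics/p6.png

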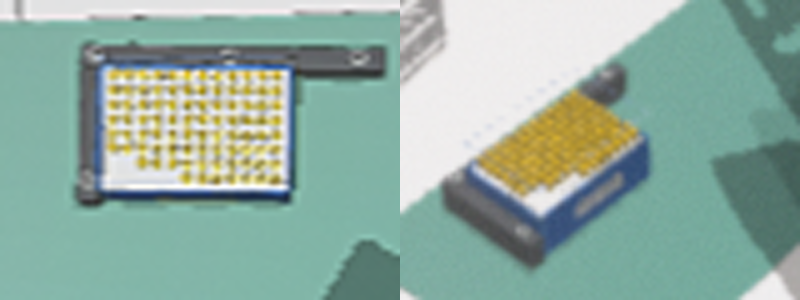

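The box sits against both bars in both views. Its yaw is now within about 0.01 rad of the stop, and the arm is clear. Handing in.

```bash
python3 -c "
from workcell import r
print(r.finish_job())"
```

```text
the job is handed in; nothing more can be done
None
```

I handed the job in with the tip box against both bars of the corner stop, square to it within about 0.01 rad by the top camera, and the arm clear of everything; the judge's verdict was not shown.

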